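# Offer up a cabinet door to its jamb hinge

### The arm

A 7-joint arm with a two-finger parallel gripper is mounted at the origin on the work surface. World frame = base frame: x ahead of the robot, y to its left, z up, the work surface at z = 0. Lengths are in m, angles in rad, forces in N, time in s.
With the tool pointing down it reaches from about 0.4 to 0.85 m from the base axis. Payload 6.9 kg.
Tool frame: the origin (TCP) lies between the finger pads; the fingertips stand 8 mm ahead of it and the grasp point (between the pads) lies 11 mm behind it (tip_reach is the distance from the TCP to the fingertips, in m); z points along the fingers, x is the direction in which the jaws open and shut, and the axes are right-handed (so a half turn about z gives the same grasp; the last joint's range is limited). The gripper opens to 85 mm and grips with 20 to 120 N. Pads are 22 mm wide; open, the fingers measure 114 mm over their backs; the gripper's body (76 mm by 85 mm) begins 54 mm behind the grasp point. The pads swing forward as they close: fully open they stand 13 mm farther back than shut.
Start: joints at [1.206, 0.507, -0.238, 1.5, 0.126, 1.149, -0.155], TCP at [0.283, -0.557, 0.239] pointing down, gripper open.
Joint ranges: [-3.08, 3.08], [-0.24, 2.05], [-1.43, 1.35], [0, 2.5], [-1.52, 4.66], [0.17, 1.96], [-2.89, 2.89]. Speed limits (rad/s): [2.39, 2.39, 3.14, 3.14, 3.14, 3.14, 3.14].

### API

Orientations are given as a rotation vector (axis times angle).
In Python, from workcell import state, camera, camera_info, job_done, tip_reach gives the robot as it stands. The module is installed in compiled form; this text tells all that it offers.
- The arm moves only by the tool carry_out, never from a script. Its argument "steps" is one flat list of numbers, 4 for each row, row after row: the shift along the tool's x, y, z in cm, then the turn about the tool's z in degrees. In form: [x, y, z, turn, x, y, z, turn, ...]. A call has 1 to 12 rows; each row is the pose to reach, as a shift and turn from the pose measured when the call began, along the tool's axes at that moment; what a row does not reach only later rows make up. A row lasts 1/8 s, in which the tool goes at most 62.5 mm and 10.7 degrees, less where a joint would pass 70% of its speed; a pose out of reach is approached as far as the arm can. A call with a gripper value outside its range is refused whole. "fingers" is the closure, from -1 (fully open) to 1 (shut), set as the call begins (left out, the last holds). The fingers move at their own pace and stop on an object; "newtons" is the grip in N (left out, the last holds). Time passes only in rows, so rows that repeat a pose let the fingers close. It gives the time, the measured TCP pose, the force and the opening at its end, in the units of the state.
- state(): the state, without advancing time (a new reading comes with each control period).
- camera(name): name is "side" or "top" or "wrist"; returns the picture (480x640x3 uint8, blue, green, red); there is no depth.
- camera_info(name): a dict with "intrinsics" (3x3 intrinsics, pixels), "world_to_cam" (4x4, takes a point from world to camera coordinates). Camera axes: x right, y up, looking along -z (the intrinsics and any distortion apply to the point x, -y, -z); pixel columns grow to the right and rows downward; lengths in m; the calibration is good to about 2 mm. A picture is of the moment at which its call begins: read the wrist's pose just before it. camera_info takes no time and is no camera call; for the wrist camera it gives the pose at the moment of the call.
- job_done(): hands the job in, once; it reports no verdict.
The state is a dict: "time": time; "joint_pos": joint angles; "joint_vel": joint speeds; "effort": joint torques, N m; "ee_pos": TCP position; "tool_rot": TCP orientation; "wrist_force": force on the tool from outside, world axes, zero at the start; "ft_torque": the same for the moment, N m; "grip_width": finger opening in m.
Only numpy, scipy, OpenCV 4.12 (cv2) and the standard library are available. Lean on these libraries where they do the work, as an engineer would, in place of code of your own. Each camera call takes 0.05 s, during which the arm holds its last target. There are 200 camera calls.

### The job

Fit the small dark cabinet door to the jamb post in the blue vice: first turn the red T-handled hinge pin about a quarter turn anticlockwise (seen from above) to free its bayonet lock, lift it out of the post's two hinge knuckles, and stand it in the big empty hole of the drill block and let it go. Then pick the door up upright by its top rail and bring its hinge knuckle in between the post's two knuckles until the three holes line up. Force nothing, and finish while still holding the door there, upright and still, hanging free in your grip and not resting or pressing on the post, so that I can drop the pin in; leave everything else on the bench where it is.

Things in the scene. Friction and masses are not known exactly. Their poses are not given: they have to be found in the camera images.
- pin_grip (a point): Centre of the red T-handle bar of the loose steel hinge pin: bar 46 mm long along x, 12 mm thick along y, 20 mm high along z (z runs up the pin). Grip it across its 12 mm. Locked, the pin stands upright through both post knuckles, bar along jamb_bore's x (within 6 degrees). Turned 50 to 110 degrees anticlockwise seen from above it is free; clockwise it is blocked at once.
- pin_tip (a point): Lower end of the hinge pin, 110 mm below pin_grip: tapered from 3 mm at the tip to the 9 mm shaft 10 mm higher. In the hinge it hangs 34.5 mm below jamb_bore; the pin must rise 80 mm to clear the knuckles.
- pin: The same pin (90 g), origin at pin_tip, axes as pin_grip. A cross lug 21 mm long, parallel to the bar and 75 to 79 mm above the tip, sits under two steel hooks on the top knuckle with 1.5 mm of play up. It turns with little friction.
- jamb_bore (a point): On the post's vertical hinge axis, midway between its two steel knuckles (tubes 22 mm outside, 12 mm bore, 22 mm tall), 124.5 mm above the bench. The space between them is 37 mm high, centred here, and filled by the pin until that is lifted out. The post's steel leaf is 14 mm away at -y. The door belongs on the +y side, straight out along +y or nearly so. z is up.
- jamb: Fixed light wood jamb post, 45 x 60 mm (x, y), top 165 mm above the bench, clamped in a blue vice; origin on the bench under its centre. jamb_bore is 47 mm away along +y, same axes. The hooks on the top knuckle reach 174.5 mm up and 16 mm to either side along x. The vice is below 50 mm high and reaches 100 mm to +x, 145 mm to -x, 55 mm to either side in y.
- door_center (a point): Centre of the loose dark-framed cabinet door, 18 mm thick along x, 130 mm wide along y, 120 mm high along z: the top edge is 60 mm above. It stands upright in either slot of the rest. Grip it across its thickness at the middle of the top rail (top 28 mm). Its hinge knuckle is at its -y edge.
- door: The same door (about 280 g, varies); origin in the centre of its underside, 60 mm below door_center, same axes. At first 12 mm above the bench, in a slot 22 mm wide and 20 mm deep.
- door_knuckle (a point): Centre of the door's hinge knuckle, an upright steel tube 22 mm outside, 12 mm bore, 32 mm tall; 82 mm from door_center at -y, same axes. The door's leaf is 14 mm away at +y. Placed right, this point coincides with jamb_bore, with 2.5 mm of play above and below and 3 mm before a leaf touches the other's knuckle.
- block_hole (a point): Centre of the mouth of the big empty hole (16 mm wide, 45 mm deep) in the fixed wooden drill block (130 x 70 x 55 mm), level with its top, 55 mm above the bench. The block reaches 25 mm to -x, 105 mm to +x, 35 mm to either side in y. Drill bits, at most 30 mm high, stand 50 to 95 mm away at +x.
- rest: Fixed plywood rest, 150 x 150 mm, 32 mm high, origin in the centre of its underside. Two slots run along its y, at x = -45 and +45 mm; one holds the door, the other the drawer front.
- drawer_front: Loose pale plain drawer front, 18 x 130 x 80 mm, standing in the other slot of the rest; origin in the centre of its underside. Leave alone.
- wax_tin: Yellow round tin of wax, 108 mm across, 38 mm high, origin under its centre. Leave alone.
- chisel: Chisel with blue handle, 260 mm long along x, 28 mm high, origin at the end of the handle beside the blade. Leave alone.
- bowl: Turned wooden bowl, 124 mm across, 62 mm high, origin under its centre. Leave alone.
- glue: Yellow glue bottle, 60 mm across, 170 mm high, origin under its centre. Leave alone.
- mallet: Wooden mallet lying down, head 60 x 110 x 70 mm centred 110 mm from the origin along x, handle 24 mm thick to 150 mm on the other side. Leave alone.
- tape: Orange and black tape measure, 68 x 34 x 60 mm, origin under its centre. Leave alone.
- square: Steel try square lying flat, blade 200 mm, stock 110 mm, 20 mm high. Leave alone.
Things that resemble listed ones, but are neither listed nor needed, are in the scene too. There is more than one size of the door; the job needs the larger.

How it is judged:
By the outcome, as a careful person would: the job done as asked, in the order asked, and still so for the second after the job is handed in, while the arm keeps its last pose, push and grip.
It also fails if it takes over 64 s, if anything falls off the work surface, if the arm or the gripper's body presses on something with over 40 N, if the wrist force passes 120 N, or if a joint passes its speed limit or range.

## Working session

There is one attempt and no reset: what is moved stays moved. The work goes in short steps, Python scripts to look and compute and a tool call to move; the robot and the scene stay as the last step left them, time stands still between calls to the robot, and variables do not carry over. Pictures are saved under pics/ and viewed, about 8 in all and at most 12, crops included, and the job is handed in when it is done.

Besides the shell and the picture viewer there is one more tool, called after ">>>" as name(argument=value, ...), one argument or row to a line, values as JSON. carry_out: Moves the arm, as the interface text tells. Its arguments: {"type":"object","properties":{"steps":{"type":"array","items":{"type":"number"}},"fingers":{"type":"number"},"newtons":{"type":"number"}},"required":["steps"]}

```bash
mkdir -p pics
cat > h.py <<'E'
import numpy as np, cv2
from workcell import *
from scipy.spatial.transform import Rotation as R
def ray(info,u,v):
    K=np.array(info["intrinsics"]);W=np.array(info["world_to_cam"])
    d=np.linalg.inv(K)@[u,v,1]; d=np.array([d[0],-d[1],-d[2]])
    return -W[:3,:3].T@W[:3,3], W[:3,:3].T@d
def on(info,u,v,z):
    o,d=ray(info,u,v); return o+d*(z-o[2])/d[2]
def proj(info,p):
    K=np.array(info["intrinsics"]);W=np.array(info["world_to_cam"])
    c=W[:3,:3]@np.array(p)+W[:3,3]; q=K@[c[0],-c[1],-c[2]]; return q[:2]/q[2]
def tri(rays):
    A=0;b=0
    for o,d in rays:
        d=d/np.linalg.norm(d);P=np.eye(3)-np.outer(d,d);A=A+P;b=b+P@o
    return np.linalg.solve(A,b)
def local(p):  # world target -> shift in tool axes cm
    s=state(); return R.from_rotvec(s["tool_rot"]).inv().apply(np.array(p)-s["ee_pos"])*100
E
python3 - <<'E'
from h import *
for n in("top","side"):
    i=camera_info(n); print(n,i); cv2.imwrite(f"pics/{n}0.png",camera(n))
s=state();print({k:np.round(v,3) for k,v in s.items()}, tip_reach)
E
```

```text
top {'intrinsics': array([[468.22625431,   0.        , 321.57340309],
       [  0.        , 468.22625431, 241.56839832],
       [  0.        ,   0.        ,   1.        ]]), 'world_to_cam': array([[ 0.02273153, -0.99972275,  0.00614065,  0.01083871],
       [ 0.99124662,  0.02333696,  0.12994432, -0.56174086],
       [-0.13005159,  0.00313306,  0.99150228, -1.35929726],
       [ 0.        ,  0.        ,  0.        ,  1.        ]])}
side {'intrinsics': array([[471.41344843,   0.        , 320.98271182],
       [  0.        , 471.41344843, 238.16365107],
       [  0.        ,   0.        ,   1.        ]]), 'world_to_cam': array([[-0.99629728, -0.08477868,  0.01429342,  0.55141651],
       [ 0.07259067, -0.74040549,  0.66822923, -0.13094274],
       [-0.04606866,  0.66679254,  0.74381812, -1.19496894],
       [ 0.        ,  0.        ,  0.        ,  1.        ]])}
{'time': np.float64(0.1), 'joint_pos': array([ 1.206,  0.508, -0.238,  1.501,  0.126,  1.149, -0.155]), 'joint_vel': array([-0.001,  0.   , -0.001, -0.003, -0.   , -0.   ,  0.   ]), 'effort': array([-5.0000e-03, -6.2184e+01, -2.1950e+00, -2.5020e+01,  1.3000e-02,
        8.0000e-03, -0.0000e+00]), 'ee_pos': array([ 0.283, -0.557,  0.239]), 'tool_rot': array([-2.677e+00,  1.643e+00,  2.000e-03]), 'wrist_force': array([-0.409, -0.417,  0.598]), 'ft_torque': array([ 0.014, -0.027, -0.001]), 'grip_width': np.float64(0.086)} 0.008
```

View pics/top0.png

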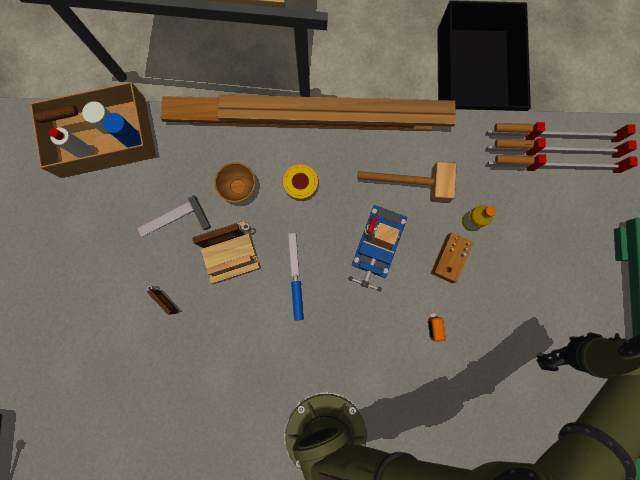

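View pics/side0.png

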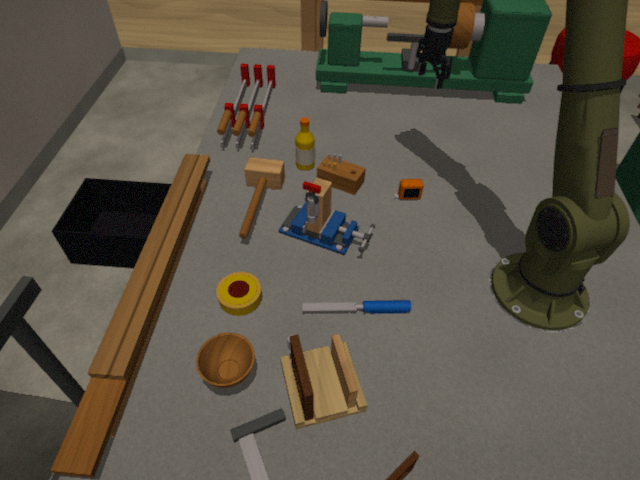

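Top view: red pin handle (371,228) on the jamb in the blue vice (378,240), and drill block (453,258) with its big hole near (449,268). The rest is at (230,252), with the large dark door in its far slot at (220,234). Lookalikes are the smaller dark door on the bench (162,299), the pale drawer front (235,265) and the red clamp ends (540,130). I choose the large door in the rest and the pin in the post, and check both in one mosaic crop.

Run:
```python
from h import *
t=cv2.imread("pics/top0.png");s=cv2.imread("pics/side0.png")
c=lambda im,x,y,w,h:cv2.resize(im[y:y+h,x:x+w],(400,300),interpolation=cv2.INTER_CUBIC)
cv2.imwrite("pics/m.png",np.vstack([np.hstack([c(t,340,200,80,60),c(t,415,225,80,60)]),np.hstack([c(t,185,215,80,60),c(s,270,170,100,75)])]))
```

```text
(no output)
```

View pics/m.png

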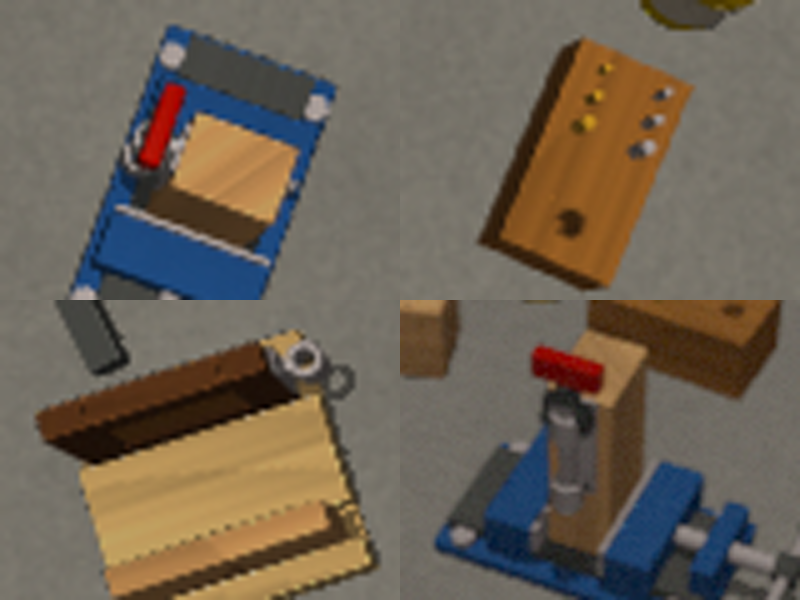

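Run:
```python
from h import *
t=cv2.imread("pics/top0.png");s=cv2.imread("pics/side0.png");ti=camera_info("top");si=camera_info("side");wi=camera_info("wrist")
def red(im,x,y,w,h):
    h_=cv2.cvtColor(im,cv2.COLOR_BGR2HSV);m=cv2.inRange(h_,(0,170,90),(8,255,255))|cv2.inRange(h_,(174,170,90),(180,255,255))
    k=np.zeros_like(m);k[y:y+h,x:x+w]=m[y:y+h,x:x+w];v,u=np.nonzero(k);return np.c_[u,v].astype(float)
a=red(t,355,205,35,50);b=red(s,290,170,50,40)
ca,cb=a.mean(0),b.mean(0);print(len(a),ca,cb)
p=tri([ray(ti,*ca),ray(si,*cb)]);print("pin tri",p,"plane .205",on(ti,*ca,.205), "reproj side",proj(si,p))
w=np.array([on(ti,*q,.21)[:2] for q in a]);d=np.linalg.svd(w-w.mean(0))[2][0];d*=np.sign(d[0]);print("bar ang",np.degrees(np.arctan2(d[1],d[0])))
print("knuckle top", on(ti,245.4,226.4,.088)); 
for q in [(52,413),(68,462),(265,345)]: print("door top corners",on(ti,185+q[0]/5,215+(q[1]-300)/5,.132))
print("hole",on(ti,415+171/5,225+223/5,.055))
for q in [(580,37),(692,88),(605,290),(480,243)]: print("blk",on(ti,415+(q[0]-400)/5,225+q[1]/5,.055 if q[0]!=480 else 0))
print("postcorners",[on(ti,340+q[0]/5,200+q[1]/5,.165).round(4) for q in [(198,112),(299,147),(272,224),(171,187)]])
print("glue",on(ti,488,211,.17), "mallethead",on(ti,445,181,.07))
s_=state();T=R.from_rotvec(s_["tool_rot"]).as_matrix();W=np.array(wi["world_to_cam"]);o=-W[:3,:3].T@W[:3,3]
print("tool axes",T.round(3),"cam in tool",(T.T@(o-s_["ee_pos"])).round(4),"cam look",(T.T@-W[2,:3]).round(3),wi["intrinsics"][0][0])
```

```text
72 [372.05555556 224.48611111] [311.98630137 185.47945205]
pin tri [ 0.58765822 -0.10758085  0.20400151] plane .205 [ 0.58773201 -0.10748868  0.205     ] reproj side [311.88936505 185.45574673]
bar ang -18.98824236646571
knuckle top [0.59348329 0.24431236 0.088     ]
door top corners [0.551691   0.37433519 0.132     ]
door top corners [0.52455205 0.36391928 0.132     ]
door top corners [0.59270749 0.25806779 0.132     ]
hole [ 0.4850763  -0.35103522  0.055     ]
blk [ 0.59523987 -0.35776161  0.055     ]
blk [ 0.56639423 -0.42346297  0.055     ]
blk [ 0.44645118 -0.37037493  0.055     ]
blk [ 0.47586873 -0.31079512  0.        ]
postcorners [array([ 0.6008, -0.1324,  0.165 ]), array([ 0.5828, -0.1875,  0.165 ]), array([ 0.5403, -0.1729,  0.165 ]), array([ 0.5592, -0.1181,  0.165 ])]
glue [ 0.63844888 -0.42694892  0.17      ] mallethead [ 0.74661622 -0.33774945  0.07      ]
tool axes [[ 0.453 -0.892 -0.001]
 [-0.892 -0.453  0.001]
 [-0.002 -0.    -1.   ]] cam in tool [-0.0002 -0.0795 -0.1337] cam look [0.    0.309 0.951] 348.61909672145975
```

Run:
```python
from h import *
print(local([.587,-.1076,.29]))
```

```text
[-26.29391538 -47.47471449  -5.10515459]
```

>>> carry_out(
  steps=[-2.6, -4.7, -1, 4, -5.3, -9.5, -3, 9, -7.9, -14.2, -5, 14, -10.5, -19, -5.1, 18, -13.1, -23.7, -5.1, 23, -15.8, -28.5, -5.1, 28, -18.4, -33.2, -5.1, 32, -21, -38, -5.1, 37, -23.7, -42.7, -5.1, 42, -26.3, -47.5, -5.1, 46, -26.3, -47.5, -5.1, 46],
)

```text
time: 1.48
ee_pos: [0.589, -0.1015, 0.289]
tool_rot: [-1.831, 2.55, 0.007]
wrist_force: [-0.4, -0.8, -0.1]
grip_width: 0.0854
```

Run:
```python
from h import *
s=state();print({k:np.round(v,3) for k,v in s.items()});im=camera("wrist");cv2.imwrite("pics/w1.png",im)
i=camera_info("wrist");print(proj(i,[.587,-.1076,.2]),i)
T=R.from_rotvec(s["tool_rot"]).as_matrix();print(np.degrees(np.arctan2(T[1,0],T[0,0])))
```

```text
{'time': np.float64(1.475), 'joint_pos': array([ 0.257,  0.429, -0.195,  1.491,  0.081,  1.231, -1.845]), 'joint_vel': array([ 0.065, -0.019,  0.065,  0.032,  0.029,  0.007,  0.068]), 'effort': array([ -1.838, -57.179,  -2.353, -26.632,  -0.278,  -0.131,  -0.987]), 'ee_pos': array([ 0.589, -0.101,  0.289]), 'tool_rot': array([-1.831,  2.55 ,  0.007]), 'wrist_force': array([-0.359, -0.829, -0.127]), 'ft_torque': array([-0.059,  0.063, -0.007]), 'grip_width': np.float64(0.085)}
[323.25156459 248.73910523] {'intrinsics': array([[348.61909672,   0.        , 318.4070729 ],
       [  0.        , 348.61909672, 239.52273735],
       [  0.        ,   0.        ,   1.        ]]), 'world_to_cam': array([[-0.32182729, -0.94679743, -0.00134959,  0.09058961],
       [ 0.90001515, -0.30548231, -0.31089113, -0.50524528],
       [ 0.29393865, -0.1012679 ,  0.95044457, -0.60974056],
       [ 0.        ,  0.        ,  0.        ,  1.        ]])}
-108.63989897550479
```

View pics/w1.png

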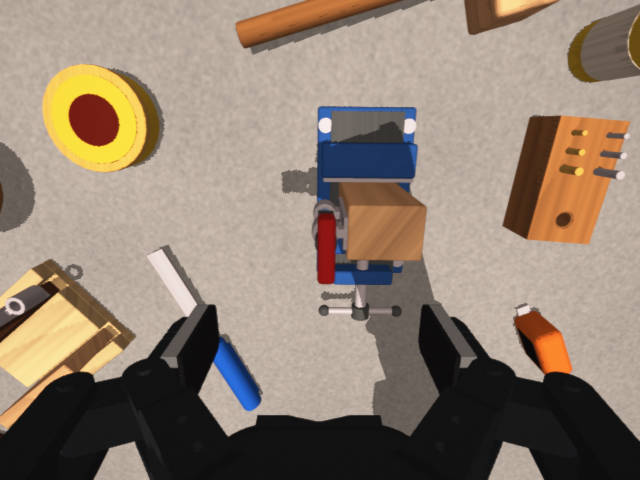

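Wrist view: red bar at (326,247), almost vertical in the image. Post top corners are (341,182), (422,206), (424,260) and (347,259). The block's big hole is at (564,219), and the door with its knuckle is at (14,306).

Run:
```python
from h import *
im=cv2.imread("pics/w1.png");i=camera_info("wrist")
h_=cv2.cvtColor(im,cv2.COLOR_BGR2HSV);m=cv2.inRange(h_,(0,170,60),(8,255,255))|cv2.inRange(h_,(172,170,60),(180,255,255))
m[:150]=0;m[330:]=0;m[:,:300]=0;m[:,360:]=0
v,u=np.nonzero(m);print(u.min(),u.max(),v.min(),v.max())
r=cv2.minAreaRect(np.c_[u,v].astype(np.float32));print(r)
for z in(.2,.21):
  print(z,[on(i,*q,z).round(4) for q in cv2.boxPoints(r)], on(i,*r[0],z).round(4))
for z in (.055,):print("hole",on(i,564,219,z), on(i,515.,0+238,0))
print("post",[on(i,*q,.165).round(4) for q in [(341,182),(413,183),(424,260),(347,259)]])
print("knuckle",on(i,14,306,.088))
s=state();p=[.587,-.1076,.19];print(s["ee_pos"],local(p))
```

```text
317 335 214 283
((326.0, 248.5), (69.0, 18.0), 90.0)
0.2 [array([ 0.6113, -0.1114,  0.2   ]), array([ 0.6075, -0.1226,  0.2   ]), array([ 0.5602, -0.1073,  0.2   ]), array([ 0.5643, -0.0954,  0.2   ])] [ 0.5866 -0.1094  0.2   ]
0.21 [array([ 0.6136, -0.1123,  0.21  ]), array([ 0.61  , -0.1229,  0.21  ]), array([ 0.5648, -0.1083,  0.21  ]), array([ 0.5687, -0.0969,  0.21  ])] [ 0.59   -0.1104  0.21  ]
hole [ 0.48583347 -0.35157975  0.055     ] [ 0.45394846 -0.32284179  0.        ]
post [array([ 0.6204, -0.133 ,  0.165 ]), array([ 0.6026, -0.1831,  0.165 ]), array([ 0.5404, -0.1766,  0.165 ]), array([ 0.5608, -0.1191,  0.165 ])]
knuckle [0.59373227 0.24043711 0.088     ]
[ 0.58771493 -0.10488373  0.28911093] [ 0.29634613 -0.04634254  9.91053448]
```

>>> carry_out(
  steps=[0.2, 0, 2.5, 0, 0.3, 0, 5, 0, 0.35, 0, 7.5, 0, 0.35, 0, 9.9, 0, 0.35, 0, 9.9, 0, 0.35, 0, 9.9, 0],
)

```text
time: 2.28
ee_pos: [0.5865, -0.109, 0.191]
tool_rot: [-1.827, 2.555, 0.003]
wrist_force: [-0.0, -0.1, 0.6]
grip_width: 0.0853
```

>>> carry_out(
  steps=[0, 0, 0, 0, 0, 0, 0, 0, 0, 0, 0, 0, 0, 0, 0, 0, 0, 0, 0, 0, 0, 0, 0, 0],
  fingers=1,
  newtons=40,
)

```text
time: 3.02
ee_pos: [0.5868, -0.1082, 0.1914]
tool_rot: [-1.827, 2.554, 0.004]
wrist_force: [-0.5, 3.9, 5.0]
grip_width: 0.013
```

Run:
```python
from h import *
s=state();print({k:np.round(v,4) for k,v in s.items()})
print(local([.587,-.1085,.190]))
```

```text
{'time': np.float64(3.025), 'joint_pos': array([ 0.2614,  0.5025, -0.1859,  1.6482,  0.1029,  1.0012, -1.857 ]), 'joint_vel': array([ 0.0014, -0.0017,  0.0013,  0.0002, -0.0008, -0.0003,  0.0012]), 'effort': array([ 1.95290e+00, -5.71980e+01,  4.60400e-01, -2.20629e+01,
        1.02900e+00, -1.63900e-01, -3.24000e-02]), 'ee_pos': array([ 0.5868, -0.1082,  0.1914]), 'tool_rot': array([-1.8275,  2.5538,  0.0036]), 'wrist_force': array([-0.4834,  3.9087,  4.9555]), 'ft_torque': array([0.7307, 0.0462, 0.0189]), 'grip_width': np.float64(0.013)}
[ 0.02220734 -0.02428233  0.14217642]
```

>>> carry_out(
  steps=[-0.07, 0, -0.05, 0, -0.07, 0, -0.05, -8, -0.07, 0, -0.05, -16, -0.07, 0, -0.05, -24, -0.07, 0, -0.05, -32, -0.07, 0, -0.05, -40, -0.07, 0, -0.05, -48, -0.07, 0, -0.05, -56, -0.07, 0, -0.05, -64, -0.07, 0, -0.05, -72, -0.07, 0, -0.05, -80, -0.07, 0, -0.05, -80],
)

```text
time: 4.53
ee_pos: [0.5872, -0.1082, 0.1917]
tool_rot: [-3.04, 0.784, 0.001]
wrist_force: [0.1, 0.3, 1.3]
grip_width: 0.0133
```

Run:
```python
from h import *
s=state();print({k:np.round(v,4) for k,v in s.items()})
T=R.from_rotvec(s["tool_rot"]).as_matrix();print(np.degrees(np.arctan2(T[1,0],T[0,0])))
```

```text
{'time': np.float64(4.525), 'joint_pos': array([ 0.4929,  0.5436, -0.5629,  1.6438,  0.3212,  1.0483, -0.6714]), 'joint_vel': array([-0.0131, -0.0023,  0.0189, -0.0007, -0.0123, -0.0041, -0.0646]), 'effort': array([  0.4554, -58.7604,  -6.6199, -21.8218,   0.2066,   0.4689,
         1.0031]), 'ee_pos': array([ 0.5872, -0.1082,  0.1917]), 'tool_rot': array([-3.0398e+00,  7.8370e-01,  1.0000e-03]), 'wrist_force': array([0.0636, 0.3406, 1.2865]), 'ft_torque': array([ 0.1162, -0.3018,  0.003 ]), 'grip_width': np.float64(0.0133)}
-28.914905996304412
```

>>> carry_out(
  steps=[0, 0, -0.4, 0, 0, 0, -0.9, 0],
)

```text
time: 4.78
ee_pos: [0.5869, -0.1084, 0.2006]
tool_rot: [-3.039, 0.787, 0.003]
wrist_force: [0.0, 0.0, -1.7]
grip_width: 0.0134
```

>>> carry_out(
  steps=[0, 0, -1.5, 0, 0, 0, -3, 0, 0, 0, -4.5, 0, 0, 0, -6.5, 0, 0, 0, -8.5, 0, 0, 0, -10, 0],
)

```text
time: 5.52
ee_pos: [0.587, -0.1085, 0.3023]
tool_rot: [-3.039, 0.787, 0.001]
wrist_force: [-0.2, 0.4, -0.9]
grip_width: 0.0135
```

Run:
```python
from h import *
s=state();print({k:np.round(v,4) for k,v in s.items()})
im=camera("side");cv2.imwrite("pics/s2.png",cv2.resize(im[100:280,220:460],(720,540)))
print(local([.4855,-.3513,.3]))
```

```text
{'time': np.float64(5.525), 'joint_pos': array([ 0.509 ,  0.4589, -0.5915,  1.4663,  0.2574,  1.2952, -0.6113]), 'joint_vel': array([ 0.0024, -0.064 , -0.0187, -0.2087, -0.0501,  0.2679,  0.0535]), 'effort': array([ 3.73000e-02, -5.70287e+01, -6.07770e+00, -2.55463e+01,
        6.41000e-02, -3.33900e-01, -6.68000e-02]), 'ee_pos': array([ 0.587 , -0.1085,  0.3023]), 'tool_rot': array([-3.0395e+00,  7.8680e-01,  1.2000e-03]), 'wrist_force': array([-0.2377,  0.4199, -0.8666]), 'ft_torque': array([0.0016, 0.0244, 0.0278]), 'grip_width': np.float64(0.0135)}
[ 2.8498816  26.19137116  0.33776526]
```

View pics/s2.png

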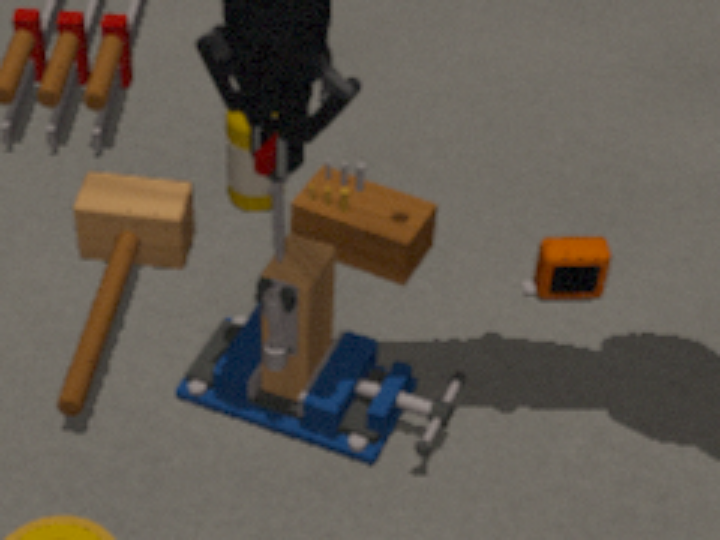

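The side view shows the pin clear of the post and hanging from the fingers above it (crop 280,250), with the hole at (400,215).

>>> carry_out(
  steps=[0.4, 3.7, 0.1, 0, 0.8, 7.5, 0.2, 0, 1.2, 11.2, 0.3, 0, 1.6, 15, 0.3, 0, 2, 18.7, 0.3, 0, 2.4, 22.5, 0.3, 0, 2.8, 26.2, 0.3, 0, 2.8, 26.2, 2, 0, 2.8, 26.2, 5, 0, 2.8, 26.2, 8, 0, 2.8, 26.2, 11, 0, 2.8, 26.2, 11, 0],
)

```text
time: 7.08
ee_pos: [0.4837, -0.3503, 0.1913]
tool_rot: [-3.038, 0.786, 0.005]
wrist_force: [0.2, 0.4, -0.8]
grip_width: 0.0128
```

Run:
```python
from h import *
s=state();print(s["ee_pos"],s["wrist_force"],s["joint_pos"].round(2))
cv2.imwrite("pics/w3.png",np.hstack([cv2.resize(camera("wrist")[60:360,180:480],(400,400)),cv2.resize(camera("side")[120:220,300:400],(400,400),interpolation=cv2.INTER_CUBIC)]))
i=camera_info("wrist");p=proj(i,[.4855,-.3513,.055]);print((p-[180,60])*4/3)
p=proj(camera_info("side"),[.4855,-.3513,.055]);print((p-[300,120])*4+[400,0])
```

```text
[ 0.48374417 -0.35028847  0.19126561] [ 0.24086877  0.43411141 -0.80812269] [ 0.92  0.54 -0.53  1.64  0.3   1.05 -0.21]
[184.26491254 226.50655596]
[615.30664858 203.76624171]
```

View pics/w3.png

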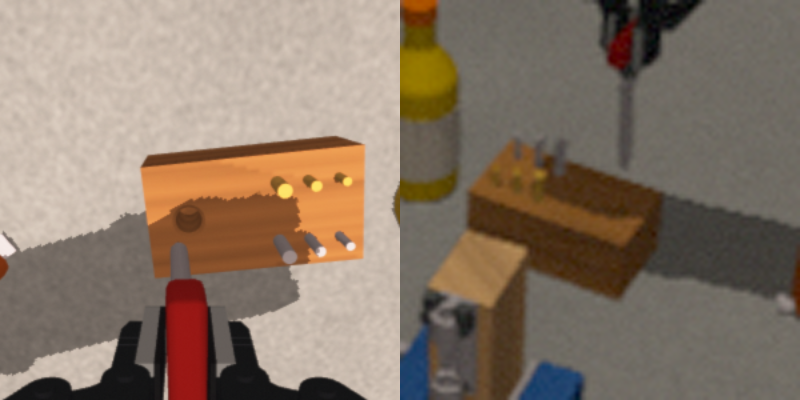

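Wrist crop: hole at (189,218), pin tip at (180,246). The fingers straddle the red bar. Side crop: tip at (626,166).

Run:
```python
from h import *
i=camera_info("wrist");f=lambda u,v:(180+u*.75,60+v*.75)
h=on(i,*f(189,218),.055);t=on(i,*f(180,246),.0905)
print("hole",h,"tip",t,"tri tip",tri([ray(i,*f(180,246)),ray(camera_info("side"),300+226/4,120+166/4)]))
print(local([h[0],h[1],.1135]),local([.4855,-.3513,.1135]))
```

```text
hole [ 0.49062749 -0.34798769  0.055     ] tip [ 0.48316934 -0.35069639  0.0905    ] tri tip [ 0.4816307  -0.35086647  0.09106806]
[ 0.28698524 -0.4804363   8.06107792] [-7.17604011e-04  5.79399456e-02  8.05916967e+00]
```

>>> carry_out(
  steps=[0.1, -0.1, 1.5, 0, 0.1, -0.1, 2.6, 0, 0.1, -0.1, 2.6, 0, 0.1, -0.1, 2.6, 0],
)

```text
time: 7.68
ee_pos: [0.4871, -0.3506, 0.1682]
tool_rot: [-3.039, 0.787, -0.003]
wrist_force: [-0.7, 0.8, -0.8]
grip_width: 0.0134
```

Run:
```python
from h import *
s=state();print(s["ee_pos"],s["wrist_force"],s["joint_pos"].round(2));i=camera_info("wrist")
im=camera("wrist");cv2.imwrite("pics/w4.png",cv2.resize(im[180:300,240:400],(800,600),interpolation=cv2.INTER_CUBIC))
for p in([.4855,-.3513,.055],[.4906,-.348,.055],list(s["ee_pos"][:2])+[.0645]): print((proj(i,p)-[240,180])*5)
```

```text
[ 0.48710764 -0.35055004  0.16823661] [-0.6684292   0.76994694 -0.77463251] [ 0.91  0.56 -0.52  1.67  0.32  0.99 -0.23]
[383.38159208 305.12774225]
[402.63873108 270.73825661]
[390.41604881 316.13277428]
```

View pics/w4.png

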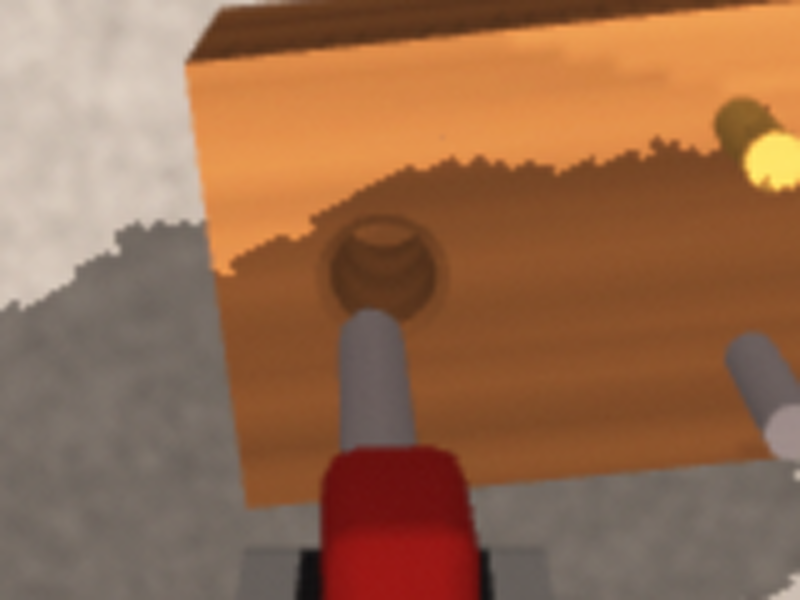

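Hole centre at crop (385,269), pin tip at about (373,316), short of the hole in the tool +y direction.

Run:
```python
from h import *
i=camera_info("wrist");s=state();g=lambda u,v,z:on(i,240+u/5,180+v/5,z)
h=g(385,269,.055)
for z in(.065,.067,.069):
  t=g(373,315,z);print(h,t,R.from_rotvec(s["tool_rot"]).inv().apply(h-t)*100)
```

```text
[ 0.48854682 -0.34661977  0.055     ] [ 0.48518314 -0.3491677   0.065     ] [ 0.16866081 -0.38323081  1.00137408]
[ 0.48854682 -0.34661977  0.055     ] [ 0.48552219 -0.34859529  0.067     ] [ 0.16641316 -0.31617823  1.20118629]
[ 0.48854682 -0.34661977  0.055     ] [ 0.48586124 -0.34802289  0.069     ] [ 0.16416552 -0.24912566  1.40099849]
```

>>> carry_out(
  steps=[0.17, -0.3, 0, 0, 0.17, -0.3, 0.5, 0, 0.17, -0.3, 1, 0, 0.17, -0.3, 1.5, 0, 0.17, -0.3, 2, 0, 0.17, -0.3, 2, 0],
)

```text
time: 8.48
ee_pos: [0.4899, -0.3487, 0.1478]
tool_rot: [-3.039, 0.787, -0.003]
wrist_force: [0.5, -0.2, -0.6]
grip_width: 0.0132
```

>>> carry_out(
  steps=[0, 0, 0.6, 0, 0, 0, 1.2, 0, 0, 0, 1.8, 0, 0, 0, 2.4, 0, 0, 0, 3, 0, 0, 0, 3, 0],
)

```text
time: 9.22
ee_pos: [0.4897, -0.3484, 0.1172]
tool_rot: [-3.039, 0.786, -0.001]
wrist_force: [0.5, -0.2, -0.8]
grip_width: 0.0132
```

>>> carry_out(
  steps=[0, 0, 0.3, 0, 0, 0, 0.5, 0, 0, 0, 0.5, 0],
)

```text
time: 9.6
ee_pos: [0.4896, -0.3484, 0.1121]
tool_rot: [-3.039, 0.786, -0.001]
wrist_force: [0.1, 0.4, -0.5]
grip_width: 0.0129
```

>>> carry_out(
  steps=[0, 0, 0.1, 0, 0, 0, 0.15, 0],
)

```text
time: 9.85
ee_pos: [0.49, -0.3486, 0.1111]
tool_rot: [-3.039, 0.787, -0.002]
wrist_force: [-0.2, -0.8, 4.4]
grip_width: 0.0134
```

>>> carry_out(
  steps=[0, 0, 0, 0, 0, 0, 0, 0, 0, 0, 0, 0, 0, 0, 0, 0],
  fingers=-1,
)

```text
time: 10.35
ee_pos: [0.4899, -0.3485, 0.111]
tool_rot: [-3.039, 0.787, -0.002]
wrist_force: [0.4, -1.0, -1.2]
grip_width: 0.0838
```

>>> carry_out(
  steps=[0, 0, -1, 0, 0, 0, -3, 0, 0, 0, -6, 0, 0, 0, -10, 0, 0, 0, -15, 0, 0, 0, -18, 0],
)

```text
time: 11.1
ee_pos: [0.4902, -0.3489, 0.2945]
tool_rot: [-3.04, 0.786, -0.007]
wrist_force: [0.4, -0.3, -1.8]
grip_width: 0.0851
```

Run:
```python
from h import *
s=state();print(s["ee_pos"],s["wrist_force"],s["joint_pos"].round(2),s["grip_width"]);i=camera_info("wrist")
# door: top-camera top-face edges, refine
t=cv2.imread("pics/top0.png");ti=camera_info("top")
W=camera("wrist");S=camera("side")
cv2.imwrite("pics/m5.png",np.vstack([np.hstack([cv2.resize(W[100:400,120:520],(400,300)),cv2.resize(S[100:220,260:420],(400,300))]),np.hstack([cv2.resize(t[215:260,190:250],(400,300),interpolation=cv2.INTER_CUBIC),cv2.resize(S[325:430,270:410],(400,300),interpolation=cv2.INTER_CUBIC)])]))
```

```text
[ 0.49020158 -0.34889633  0.29453091] [ 0.37146925 -0.30862378 -1.84825624] [ 0.92  0.46 -0.56  1.47  0.25  1.27 -0.16] 0.08512155439254492
```

View pics/m5.png

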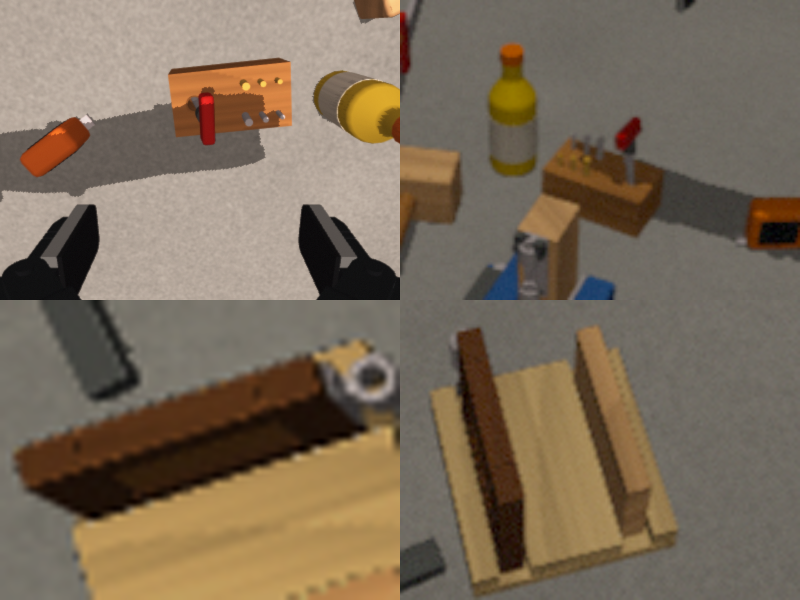

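Upper panels: the pin stands in the block hole (red bar at 207,118 in the wrist crop). Lower panels: the door's top face in the top view has corners (15,453), (22,485), (330,385) and (312,358). The knuckle is at (372,377).

Run:
```python
from h import *
ti=camera_info("top");g=lambda u,v,z:on(ti,190+u/6.667,215+(v-300)/6.667,z)
c=np.array([g(*q,.132) for q in[(15,453),(22,485),(330,385),(312,358)]]);m=c.mean(0);d=(c[0]+c[1]-c[2]-c[3])
k=g(372,377,.088);print(c.round(4),m,np.degrees(np.arctan2(d[1],d[0])),k,"ctr from knuckle",np.linalg.norm(m[:2]-k[:2]),np.degrees(np.arctan2(*(m-k)[1::-1])))
s=state();T=R.from_rotvec(s["tool_rot"]).as_matrix();print(np.degrees(np.arctan2(T[1,0],T[0,0])))
print(local([m[0],m[1],.27]))
```

```text
[[0.5505 0.383  0.132 ]
 [0.5372 0.3793 0.132 ]
 [0.5822 0.2534 0.132 ]
 [0.5935 0.2615 0.132 ]] [0.56584774 0.31929588 0.132     ] 109.58473553467007 [0.59307491 0.24315081 0.088     ] ctr from knuckle 0.08086650120152271 109.67551378510994
-29.018957782629606
[-25.9166224  -62.07788814   2.51886604]
```

>>> carry_out(
  steps=[-2.2, -5.2, 0, -4, -4.3, -10.3, 0, -8, -6.5, -15.5, 0, -12, -8.6, -20.7, 0, -16, -10.8, -25.9, 0, -20, -13, -31, 0, -24, -15.1, -36.2, 0, -28, -17.3, -41.4, 0, -32, -19.4, -46.6, 0, -36, -21.6, -51.7, 0.5, -40, -23.8, -56.9, 1.5, -44, -25.9, -62.1, 2.5, -48.6],
)

```text
time: 12.7
ee_pos: [0.566, 0.3209, 0.2695]
tool_rot: [3.092, 0.537, 0.011]
wrist_force: [0.8, -0.1, -0.2]
grip_width: 0.0851
```

>>> carry_out(
  steps=[0, 0, 0, 0],
)

```text
time: 12.82
ee_pos: [0.5636, 0.3259, 0.2676]
tool_rot: [3.092, 0.55, 0.006]
wrist_force: [-0.4, -0.3, -0.9]
grip_width: 0.0852
```

Run:
```python
from h import *
s=state();T=R.from_rotvec(s["tool_rot"]).as_matrix();print(s["time"],s["ee_pos"],s["joint_pos"].round(2),np.degrees(np.arctan2(T[1,0],T[0,0])))
cv2.imwrite("pics/w6.png",camera("wrist"));i=camera_info("wrist")
print(proj(i,[.566,.319,.132]));print(local([.566,.319,.27]))
```

```text
12.825 [0.56359676 0.32589833 0.26760804] [-0.12  0.62 -0.82  1.38  0.45  1.34 -0.6 ] 20.183006745041112
[317.141256   234.67174991]
[-0.00800751  0.4510539  -0.19782363]
```

View pics/w6.png

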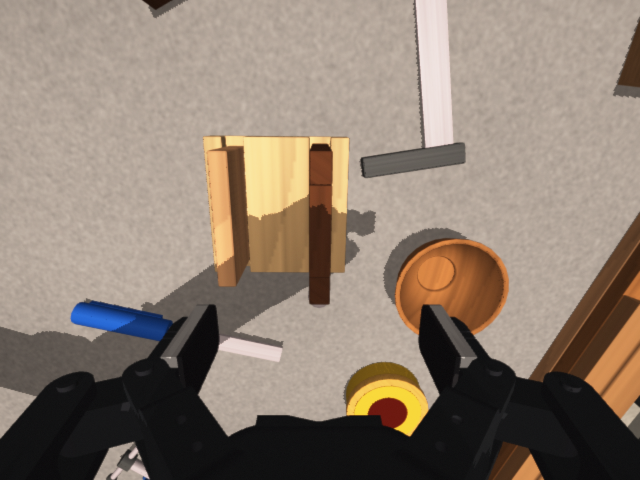

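Wrist view: the door's top edge runs from (320,148) to (319,303), with the knuckle hidden below its lower end. The drawer front is at (228,215).

Run:
```python
from h import *
im=cv2.imread("pics/w6.png");i=camera_info("wrist")
for v in(165,200,235,290):
  r=im[v,295:350].sum(1).astype(int);print(v,np.nonzero(r<170)[0][[0,-1]]+295)
c=im[:,320].sum(1).astype(int);print(c[140:160],c[180:190],c[296:310])
a=on(i,320,150,.132);b=on(i,319,303,.132);print(a,b,(a+b)/2,np.linalg.norm(a-b),np.degrees(np.arctan2(*(a-b)[1::-1])))
m=(a+b)/2;print(local([m[0],m[1],.109]))
```

```text
Traceback (most recent call last):
IndexError: index 0 is out of bounds for axis 0 with size 0
```

Run:
```python
from h import *
im=cv2.imread("pics/w6.png").astype(int);i=camera_info("wrist")
for v in(165,200,235,290): print(v,im[v,300:342,1])
print(im[140:160,320,1],im[294:310,319,1])
a=on(i,320,150,.132);b=on(i,319,303,.132);print(a,b,(a+b)/2,np.linalg.norm(a-b),np.degrees(np.arctan2(*(a-b)[1::-1])))
m=(a+b)/2;print(local([m[0],m[1],.109]))
```

```text
165 [220 219 218 216 213 212 208 199 168  71  55  63  64  64  63  64  64  64
  64  63  64  66  66  65  68  66  65  66  65  64  63  64 107 193 203 206
 207 205 204 203 204 208]
200 [126 121 120 118 115 115 111 106  92  60  67  68  68  66  64  65  63  62
  60  59  58  60  62  63  65  66  67  69  69  67  69  98 186 196 201 205
 209 213 217 218 219 219]
235 [115 116 114 113 110 108 107 106  95  46  34  33  34  33  34  33  33  33
  34  34  35  36  37  37  36  36  36  36  35  34  44  80 108 117 121 122
 122 120 121 120 120 119]
290 [140 148 161 159 157 157 160 159 129  53  32  31  32  33  33  35  34  34
  34  33  33  34  33  34  35  34  34  33  36  65 141 164 168 171 169 168
 169 172 174 171 167 165]
[206 207 200 129  45  25  23  23  25  25  30  50  60  63  61  63  63  63
  63  66] [ 32  32  31  33  33  34  34  33  34  39  73 117 119 124 157 165]
[0.54532339 0.38229156 0.132     ] [0.58863297 0.26131946 0.132     ] [0.56697818 0.32180551 0.132     ] 0.1284911236633971 109.69802419011658
[ 0.11679     0.16095264 15.90182058]
```

>>> carry_out(
  steps=[0.12, 0.16, 3, 0.5, 0.12, 0.16, 6.5, 0.5, 0.12, 0.16, 10, 0.5, 0.12, 0.16, 13, 0.5, 0.12, 0.16, 15.3, 0.5, 0.12, 0.16, 16.1, 0.5, 0.12, 0.16, 16.1, 0.5, 0.12, 0.16, 16.1, 0.5],
)

```text
time: 13.88
ee_pos: [0.5676, 0.3219, 0.1083]
tool_rot: [3.094, 0.53, 0.01]
wrist_force: [0.4, 0.5, -0.6]
grip_width: 0.0852
```

>>> carry_out(
  steps=[0, 0, 0, 0, 0, 0, 0, 0, 0, 0, 0, 0, 0, 0, 0, 0, 0, 0, 0, 0, 0, 0, 0, 0],
  fingers=1,
  newtons=80,
)

```text
time: 14.62
ee_pos: [0.5676, 0.3221, 0.1085]
tool_rot: [3.094, 0.53, 0.01]
wrist_force: [-1.4, 0.0, 3.6]
grip_width: 0.0168
```

Run:
```python
from h import *
s=state();T=R.from_rotvec(s["tool_rot"]).as_matrix();print(s,T.round(4),np.degrees(np.arctan2(T[1,0],T[0,0])))
```

```text
{'time': 14.625, 'joint_pos': array([-0.1441471 ,  0.75214441, -0.73934222,  1.58838256,  0.57544713,
        1.02446455, -0.71523902]), 'joint_vel': array([ 8.44397865e-04, -1.70493237e-03, -7.67198122e-04,  3.13797627e-05,
       -1.24274609e-03, -2.44205485e-03, -1.34100015e-04]), 'effort': array([ 8.29113903e-02, -6.60533953e+01, -1.10561997e+01, -1.96078777e+01,
        2.68116742e-01, -3.57736945e-01, -2.85010399e-03]), 'ee_pos': array([0.56755565, 0.32208168, 0.10851091]), 'tool_rot': array([3.09429859, 0.52997948, 0.00992021]), 'wrist_force': array([-1.39647854,  0.0053359 ,  3.64748285]), 'ft_torque': array([-0.11304162,  0.3393132 ,  0.0469137 ]), 'grip_width': 0.01680222352707115} [[ 0.943   0.3328  0.0066]
 [ 0.3328 -0.943  -0.0011]
 [ 0.0059  0.0033 -1.    ]] 19.438732346474893
```

>>> carry_out(
  steps=[0, 0, -0.5, 0, 0, 0, -1.2, 0, 0, 0, -2, 0, 0, 0, -3.5, 0, 0, 0, -5.5, 0, 0, 0, -7.5, 0, 0, 0, -8, 0, 0, 0, -8, 0],
)

```text
time: 15.62
ee_pos: [0.5671, 0.3222, 0.189]
tool_rot: [3.094, 0.53, 0.011]
wrist_force: [-0.1, 0.6, -3.0]
grip_width: 0.0169
```

Run:
```python
from h import *
s=state();T=R.from_rotvec(s["tool_rot"]).as_matrix();print({k:np.round(v,4) for k,v in s.items()},T[:,2],np.degrees(np.arctan2(T[1,0],T[0,0])))
print(local([.633,.026,.185]))
# jamb angle from vice, top view: blue mask
t=cv2.imread("pics/top0.png");ti=camera_info("top");m=cv2.inRange(cv2.cvtColor(t,cv2.COLOR_BGR2HSV),(100,120,40),(125,255,255));m[:195]=0;m[290:]=0;m[:,:335]=0;m[:,420:]=0
v,u=np.nonzero(m);w=np.array([on(ti,a,b,.02)[:2] for a,b in zip(u,v)]).astype(np.float32);print(cv2.minAreaRect(w))
```

```text
{'time': np.float64(15.625), 'joint_pos': array([-0.1243,  0.6755, -0.7838,  1.4964,  0.5057,  1.1738, -0.6548]), 'joint_vel': array([-0.0002,  0.0167,  0.009 ,  0.0169,  0.0032, -0.0063, -0.0018]), 'effort': array([-3.91000e-02, -6.82037e+01, -1.19291e+01, -2.36970e+01,
        1.79000e-02,  6.97000e-02,  3.94000e-02]), 'ee_pos': array([0.5671, 0.3222, 0.189 ]), 'tool_rot': array([3.0944, 0.53  , 0.0113]), 'wrist_force': array([-0.0918,  0.6165, -2.9613]), 'ft_torque': array([ 0.0279, -0.0012,  0.0255]), 'grip_width': np.float64(0.0169)} [ 7.43020355e-03 -9.24602025e-04 -9.99971968e-01] 19.437564162863357
[-3.64665367 30.12455874  0.48011514]
((0.5700461864471436, -0.15040673315525055), (0.10799142718315125, 0.19716399908065796), 70.71527099609375)
```

>>> carry_out(
  steps=[-0.3, 2.3, 0, 3, -0.8, 6.5, 0, 8, -1.4, 11.5, 0, 14, -2, 16.5, 0, 20, -2.6, 21.5, 0, 26, -3.1, 26, 0, 31, -3.5, 29, 0.2, 36, -3.65, 30.1, 0.3, 38.7, -3.65, 30.1, 0.3, 38.7, -3.65, 30.1, 0.3, 38.7],
)

```text
time: 16.88
ee_pos: [0.6325, 0.0289, 0.1869]
tool_rot: [-3.097, 0.519, -0.011]
wrist_force: [0.9, 0.3, -2.6]
grip_width: 0.0168
```

Run:
```python
from h import *
s=state();T=R.from_rotvec(s["tool_rot"]).as_matrix();print({k:np.round(v,4) for k,v in s.items()},T[:,2],np.degrees(np.arctan2(T[1,0],T[0,0])))
S=camera("side");W=camera("wrist");t=camera("top")
np.savez("pics/v7",S=S,W=W,t=t)
si=camera_info("side");ti=camera_info("top");wi=camera_info("wrist")
e=s["ee_pos"];yv=np.array([.3272,.945,0])
k=e-.082*yv;k[2]=e[2]-.0365
for n,i in(("s",si),("t",ti),("w",wi)):print(n,"kn top",proj(i,k+[0,0,.016]),"bot",proj(i,k-[0,0,.016]),"bore",proj(i,[.587,-.108,.1245]),"topknuckle",proj(i,[.587,-.108,.165]))
cv2.imwrite("pics/m7.png",np.hstack([cv2.resize(S[140:290,220:320],(400,600),interpolation=cv2.INTER_CUBIC),np.vstack([cv2.resize(t[200:275,320:420],(400,300),interpolation=cv2.INTER_CUBIC),cv2.resize(W[180:480,120:520],(400,300))])]))
```

```text
{'time': np.float64(16.875), 'joint_pos': array([ 0.2834,  0.6108, -0.628 ,  1.5572,  0.3904,  1.0939, -0.7695]), 'joint_vel': array([-0.0038, -0.002 ,  0.0001, -0.0001,  0.0054,  0.002 ,  0.0004]), 'effort': array([ 1.11980e+00, -6.46045e+01, -8.01800e+00, -2.36142e+01,
        1.32000e-01,  1.70000e-03, -1.83000e-02]), 'ee_pos': array([0.6325, 0.0289, 0.1869]), 'tool_rot': array([-3.0965,  0.5192, -0.0113]), 'wrist_force': array([ 0.8988,  0.3485, -2.5618]), 'ft_torque': array([-0.0142,  0.0234,  0.0178]), 'grip_width': np.float64(0.0168)} [ 7.37330267e-03  6.06963552e-04 -9.99972633e-01] -19.0376226558536
s kn top [302.02335929 213.06510927] bot [302.22733724 222.30760479] bore [312.1642103  208.80327431] topknuckle [312.17039098 197.15593669]
t kn top [348.87428488 219.82759958] bot [348.13997891 221.84824358] bore [368.98938452 229.51840778] topknuckle [370.57733616 227.20146055]
w kn top [317.02086463 426.9895079 ] bot [316.84961642 386.70112505] bore [319.320948   446.99015582] topknuckle [319.95706746 503.89547629]
```

View pics/m7.png

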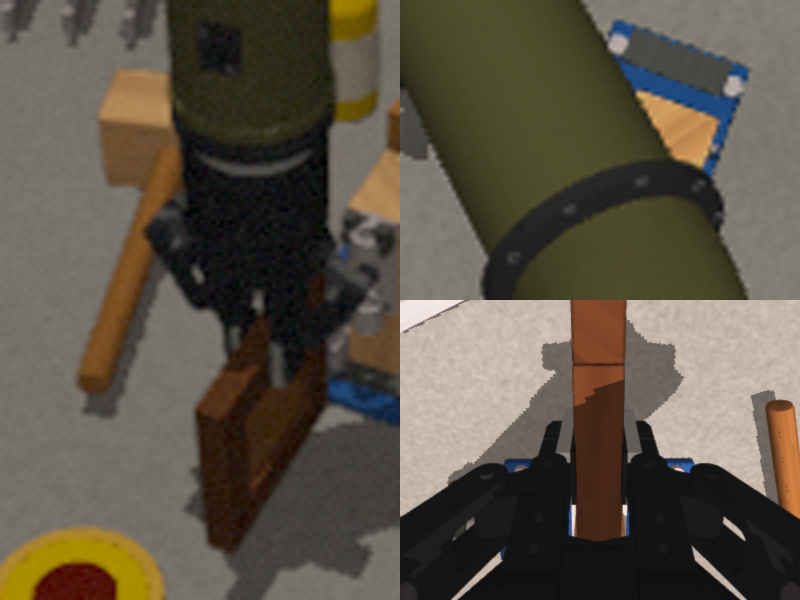

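Wrist panel: the door hangs centred between the fingers. Side panel: the door is upright, its near end at (215,480) crop, with the post knuckles at the right edge (365,230). The top view is blocked by the arm. I'll lower to working height 22 mm outside the hinge and compare the knuckles directly in the side view.

Run:
```python
from h import *
print(local([.6212,-.009,.161]))
W=np.load("pics/v7.npz")["W"].astype(int);s=state();i=camera_info("wrist")
print(W[60:200:4,319,1].tolist())
# side: expected door corners vs image (crop coords of m7)
e=s["ee_pos"];T=R.from_rotvec(s["tool_rot"]).as_matrix();x=T[:,0];y=-T[:,1];z=-T[:,2]
c=e-z*.0365-.001*y
for a in(-1,1):
  for b in(-1,1):
    print(a,b,((proj(camera_info("side"),c+a*.009*x+.065*y+b*.06*z)-[220,140])*4).round(1), proj(i,c+a*.009*x+.065*y+b*.06*z).round(1))
```

```text
[0.10871882 3.88148907 2.5907391 ]
[188, 185, 183, 182, 190, 186, 188, 184, 187, 189, 183, 183, 181, 177, 190, 194, 186, 187, 192, 187, 186, 190, 26, 26, 28, 28, 27, 57, 70, 69, 69, 72, 73, 72, 75]
-1 -1 [234.5 549.6] [304.2 151.8]
-1 1 [224.4 413.5] [289.4 178.4]
1 -1 [207.1 539.2] [332.3 151.9]
1 1 [194.6 402.8] [346.7 178.4]
```

>>> carry_out(
  steps=[0, 0, 1, 0, 0, 0, 2, 0, 0.1, 1, 2.6, 0, 0.1, 2.2, 2.6, 0, 0.1, 3.3, 2.6, 0, 0.1, 3.6, 2.6, 0, 0.1, 3.6, 2.6, 0],
)

```text
time: 17.9
ee_pos: [0.6221, -0.0067, 0.1613]
tool_rot: [-3.097, 0.522, -0.013]
wrist_force: [-0.1, 0.3, -1.8]
grip_width: 0.0171
```

Run:
```python
from h import *
s=state();T=R.from_rotvec(s["tool_rot"]).as_matrix();print({k:np.round(s[k],4) for k in("time","ee_pos","wrist_force","ft_torque")},np.degrees(np.arctan2(T[1,0],T[0,0])))
S=np.mean([camera("side").astype(float) for _ in range(6)],0).astype(np.uint8)
s0=cv2.imread("pics/side0.png")
cv2.imwrite("pics/S8.png",S)
c=lambda im:cv2.resize(im[180:240,285:325],(400,600),interpolation=cv2.INTER_CUBIC)
cv2.imwrite("pics/m8.png",np.hstack([c(S),c(s0)]))
si=camera_info("side")
e=s["ee_pos"];x=T[:,0];y=-T[:,1];z=-T[:,2];c0=e-z*.0365
for nm,p in(("dk top",c0-.082*y+.016*z),("dk bot",c0-.082*y-.016*z),("bore+18",[.587,-.108,.143]),("bore-18",[.587,-.108,.106]),("end top",c0+.065*y+.06*z),("end bot",c0+.065*y-.06*z)):print(nm,((proj(si,p)-[285,180])*10).round(0))
W=camera("wrist").astype(int);print(W[138:180,319,1].tolist());i=camera_info("wrist");print(proj(i,c0+.065*y+.06*z),proj(i,c0+.065*y-.06*z))
```

```text
{'time': np.float64(17.9), 'ee_pos': array([ 0.6221, -0.0067,  0.1613]), 'wrist_force': array([-0.1426,  0.2849, -1.8028]), 'ft_torque': array([-0.0075, -0.0026,  0.0068])} -19.138856969592858
dk top [229. 307.]
dk bot [228. 396.]
bore+18 [272. 236.]
bore-18 [272. 339.]
end top [-51. 587.]
end bot [-30. 918.]
[188, 190, 191, 191, 188, 187, 187, 177, 87, 35, 27, 27, 29, 28, 28, 27, 28, 29, 29, 29, 29, 28, 29, 28, 27, 28, 28, 28, 30, 42, 58, 60, 65, 68, 70, 70, 70, 70, 70, 69, 70, 69]
[319.2189905  177.54699535] [318.90440023 151.35741021]
```

View pics/m8.png

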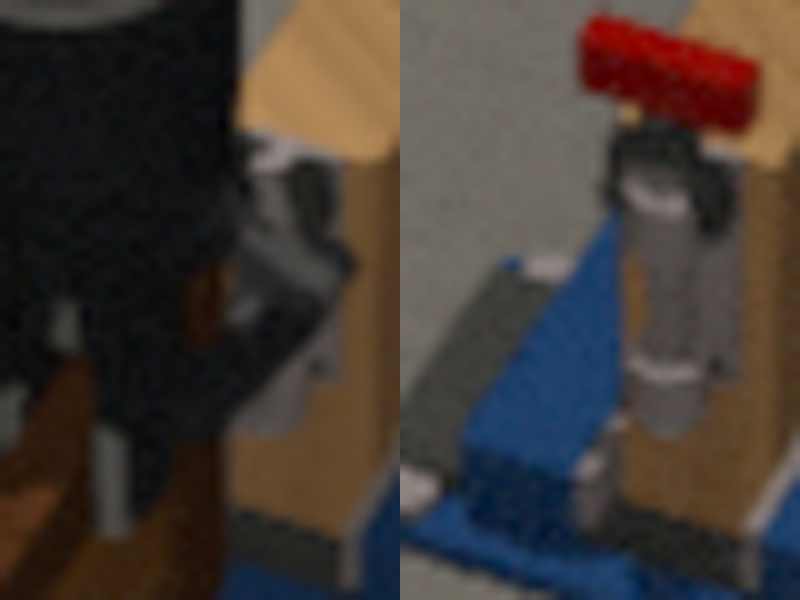

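Side crop: a finger link hides the door knuckle. The post's lower knuckle is at about 268 (crop), against 272 predicted, so the bore estimate is good to about 1 mm. The w6 picture was taken while the arm still settled by about 3 mm, so I recheck the door's place in the hand numerically.

Run:
```python
from h import *
from scipy.optimize import least_squares
s=state();T=R.from_rotvec(s["tool_rot"]).as_matrix();e=s["ee_pos"];x=T[:,0];y=-T[:,1];z=-T[:,2];c0=e-z*.0365
i=camera_info("wrist");si=camera_info("side");print(e)
for d in(0,.003):print(d,proj(i,c0+(.065+d)*y+.06*z),proj(i,c0+(.065+d)*y-.06*z),proj(si,c0+(.065+d)*y+.06*z),proj(si,c0+(.065+d)*y-.06*z))
print("z+3",proj(i,c0+.065*y+.063*z),proj(i,c0+.065*y-.057*z))
S=cv2.imread("pics/S8.png").astype(int)
for u in(280,282):print(u,S[232:282,u].sum(1).tolist())
print("row255",S[255,270:295].sum(1).tolist())
```

```text
[ 0.62211686 -0.00590592  0.16091989]
0 [318.13248103 175.11649611] [318.28045723 150.20938681] [279.94134557 239.07375588] [282.06672615 272.14352674]
0.003 [318.13527834 165.3826571 ] [318.2824354  145.36594697] [279.32189395 239.98511296] [281.49935392 273.037154  ]
z+3 [318.12471388 176.42385003] [318.27862458 150.51785504]
280 [147, 152, 156, 157, 155, 149, 146, 141, 114, 85, 80, 83, 78, 77, 84, 85, 81, 87, 83, 84, 83, 74, 76, 76, 74, 77, 77, 84, 75, 78, 68, 78, 68, 77, 70, 77, 71, 78, 76, 116, 236, 329, 335, 336, 333, 329, 331, 328, 312, 276]
282 [149, 144, 151, 150, 152, 155, 152, 155, 136, 104, 93, 83, 81, 82, 85, 87, 81, 84, 87, 92, 89, 74, 86, 79, 84, 83, 81, 80, 81, 77, 80, 76, 76, 81, 76, 78, 85, 75, 85, 70, 153, 270, 333, 339, 340, 320, 256, 192, 194, 197]
row255 [325, 322, 319, 260, 197, 196, 193, 149, 85, 78, 76, 80, 79, 85, 73, 69, 67, 70, 68, 90, 104, 127, 118, 61, 53]
```

>>> carry_out(
  steps=[0.08, 0.5, 0, 0, 0.08, 1, 0, 0, 0.08, 1.4, 0, 0, 0.08, 1.7, 0, 0, 0.08, 1.7, 0, 0, 0.08, 1.7, 0, 0],
)

```text
time: 19.0
ee_pos: [0.6174, -0.0221, 0.1609]
tool_rot: [-3.097, 0.52, -0.012]
wrist_force: [0.8, 0.4, -2.0]
grip_width: 0.0166
```

```bash
cat >> h.py <<'E'
def rel():
    s=state();T=R.from_rotvec(s["tool_rot"]).as_matrix();v=s["ee_pos"]-[.5877,-.1075,.161]
    a=np.radians(70.9);yh=np.array([np.cos(a),np.sin(a),0]);xh=np.array([yh[1],-yh[0],0])
    print("t %.2f"%s["time"],"out %.1f lat %.1f z %.1f mm"%(v@yh*1e3,v@xh*1e3,v[2]*1e3),"F x,y,z",(s["wrist_force"]@np.c_[xh,yh,[0,0,1]]).round(2),"M",s["ft_torque"].round(3),"yaw %.2f"%np.degrees(np.arctan2(T[1,0],T[0,0])),"tz",T[:,2].round(4),"w",s["grip_width"])
E
python3 -c "from h import *;rel()"
```

```text
t 19.00 out 90.4 lat 0.1 z -0.1 mm F x,y,z [ 0.66  0.61 -2.02] M [ 0.023  0.005 -0.004] yaw -19.06 tz [ 7.8e-03  1.0e-04 -1.0e+00] w 0.01657827261395509
```

>>> carry_out(
  steps=[0, 0.2, 0, 0, 0, 0.4, 0, 0, 0, 0.6, 0, 0, 0, 0.75, 0, 0, 0, 0.75, 0, 0],
)

```text
time: 19.62
ee_pos: [0.6148, -0.0294, 0.1609]
tool_rot: [-3.097, 0.52, -0.012]
wrist_force: [-0.4, 0.6, -2.5]
grip_width: 0.0172
```

```bash
python3 -c "from h import *;rel()"
```

```text
t 19.62 out 82.7 lat 0.1 z -0.1 mm F x,y,z [-0.54  0.49 -2.51] M [ 0.02  -0.013  0.045] yaw -19.08 tz [ 7.7e-03  1.0e-04 -1.0e+00] w 0.017211053920823168
```

No contact so far. I now feel lightly for the leaf in 1 mm steps, which fixes the in/out position (3 mm back from touch).

>>> carry_out(
  steps=[0, 0.1, 0, 0, 0, 0.2, 0, 0, 0, 0.2, 0, 0],
)

```text
time: 20.0
ee_pos: [0.6141, -0.0314, 0.1609]
tool_rot: [-3.097, 0.52, -0.012]
wrist_force: [-0.6, 0.4, -2.3]
grip_width: 0.0169
```

>>> carry_out(
  steps=[0, 0.1, 0, 0, 0, 0.1, 0, 0],
)

```text
time: 20.25
ee_pos: [0.6138, -0.0324, 0.1609]
tool_rot: [-3.097, 0.521, -0.012]
wrist_force: [-0.2, 1.2, -1.9]
grip_width: 0.0165
```

```bash
python3 -c "from h import *;rel()"
```

```text
t 20.25 out 79.5 lat 0.1 z -0.1 mm F x,y,z [-0.64  1.1  -1.92] M [ 0.055 -0.007 -0.034] yaw -19.09 tz [ 7.6e-03 -1.0e-04 -1.0e+00] w 0.01649903913243657
```

>>> carry_out(
  steps=[0, 0.1, 0, 0, 0, 0.1, 0, 0],
)

```text
time: 20.5
ee_pos: [0.6135, -0.0335, 0.1608]
tool_rot: [-3.097, 0.521, -0.012]
wrist_force: [0.4, 0.3, -2.4]
grip_width: 0.0173
```

```bash
python3 -c "from h import *;rel()"
```

```text
t 20.50 out 78.4 lat 0.1 z -0.2 mm F x,y,z [ 0.31  0.41 -2.43] M [ 0.087 -0.006  0.022] yaw -19.10 tz [ 7.7e-03 -1.0e-04 -1.0e+00] w 0.01727563356935037
```

>>> carry_out(
  steps=[0, 0.1, 0, 0, 0, 0.1, 0, 0],
)

```text
time: 20.75
ee_pos: [0.6134, -0.0336, 0.161]
tool_rot: [-3.096, 0.52, -0.012]
wrist_force: [1.3, 2.9, -2.7]
grip_width: 0.017
```

```bash
python3 -c "from h import *;rel()"
```

```text
t 20.75 out 78.3 lat 0.0 z -0.0 mm F x,y,z [ 0.25  3.21 -2.68] M [ 0.655 -0.219 -0.009] yaw -19.06 tz [ 0.0082  0.001  -1.    ] w 0.016978961467239536
```

Light contact at out = 78.3 mm (3 N), so the aligned position is out = 81.3 mm, which agrees with the camera average. I back off, then feel the vertical play the same way.

>>> carry_out(
  steps=[0, -0.15, 0, 0, 0, -0.3, 0, 0, 0, -0.3, 0, 0, 0, -0.3, 0, 0],
)

```text
time: 21.25
ee_pos: [0.6143, -0.0309, 0.161]
tool_rot: [-3.096, 0.52, -0.012]
wrist_force: [-0.9, -0.6, -3.0]
grip_width: 0.017
```

```bash
python3 -c "from h import *;rel()"
```

```text
t 21.25 out 81.0 lat 0.1 z -0.0 mm F x,y,z [-0.61 -0.9  -2.95] M [-0.007 -0.014 -0.009] yaw -19.07 tz [ 8.1e-03  8.0e-04 -1.0e+00] w 0.0170177233586999
```

>>> carry_out(
  steps=[0, 0, -0.1, 0, 0, 0, -0.15, 0, 0, 0, -0.15, 0],
)

```text
time: 21.62
ee_pos: [0.6143, -0.031, 0.1625]
tool_rot: [-3.096, 0.52, -0.013]
wrist_force: [-0.3, 0.5, -2.1]
grip_width: 0.0169
```

```bash
python3 -c "from h import *;rel()"
```

```text
t 21.62 out 81.0 lat 0.1 z 1.5 mm F x,y,z [-0.47  0.33 -2.15] M [ 0.05  -0.013  0.001] yaw -19.07 tz [ 8.2e-03  7.0e-04 -1.0e+00] w 0.01687872867604738
```

>>> carry_out(
  steps=[0, 0, -0.07, 0, 0, 0, -0.07, 0],
)

```text
time: 21.88
ee_pos: [0.6144, -0.031, 0.1633]
tool_rot: [-3.096, 0.52, -0.013]
wrist_force: [0.2, -0.3, -2.6]
grip_width: 0.0169
```

```bash
python3 -c "from h import *;rel()"
```

```text
t 21.88 out 81.0 lat 0.2 z 2.3 mm F x,y,z [ 0.25 -0.18 -2.63] M [-0.01   0.017  0.001] yaw -19.07 tz [ 8.4e-03  7.0e-04 -1.0e+00] w 0.016907547035833845
```

>>> carry_out(
  steps=[0, 0, -0.07, 0, 0, 0, -0.07, 0],
)

```text
time: 22.12
ee_pos: [0.6143, -0.031, 0.164]
tool_rot: [-3.096, 0.52, -0.013]
wrist_force: [0.5, -0.3, -2.3]
grip_width: 0.0168
```

```bash
python3 -c "from h import *;rel()"
```

```text
t 22.12 out 81.0 lat 0.1 z 3.0 mm F x,y,z [ 0.61 -0.11 -2.32] M [0.01  0.032 0.018] yaw -19.07 tz [ 8.3e-03  7.0e-04 -1.0e+00] w 0.01683279473622789
```

>>> carry_out(
  steps=[0, 0, -0.07, 0, 0, 0, -0.07, 0],
)

```text
time: 22.38
ee_pos: [0.6142, -0.0311, 0.1643]
tool_rot: [-3.096, 0.52, -0.012]
wrist_force: [-0.2, -0.7, -7.2]
grip_width: 0.017
```

```bash
python3 -c "from h import *;rel()"
```

```text
t 22.38 out 80.9 lat 0.0 z 3.3 mm F x,y,z [ 0.04 -0.7  -7.24] M [ 0.121 -0.241  0.05 ] yaw -19.08 tz [ 7.8e-03  9.0e-04 -1.0e+00] w 0.017017389169614285
```

>>> carry_out(
  steps=[0, 0, -0.07, 0, 0, 0, -0.07, 0],
)

```text
time: 22.62
ee_pos: [0.6141, -0.0311, 0.1646]
tool_rot: [-3.096, 0.52, -0.011]
wrist_force: [2.4, -0.5, -8.4]
grip_width: 0.0167
```

```bash
python3 -c "from h import *;rel()"
```

```text
t 22.62 out 80.8 lat -0.0 z 3.6 mm F x,y,z [ 2.45  0.37 -8.35] M [ 0.337 -0.529  0.127] yaw -19.08 tz [ 0.0074  0.0011 -1.    ] w 0.016727787727867004
```

>>> carry_out(
  steps=[0, -0.05, 0.15, 0, 0, -0.05, 0.31, 0, 0, -0.05, 0.31, 0, 0, -0.05, 0.31, 0, 0, -0.05, 0.31, 0],
)

```text
time: 23.25
ee_pos: [0.6144, -0.0307, 0.1616]
tool_rot: [-3.096, 0.52, -0.012]
wrist_force: [-0.1, 0.1, -2.9]
grip_width: 0.0167
```

Run:
```python
from h import *
rel()
S=np.mean([camera("side").astype(float) for _ in range(8)],0);cv2.imwrite("pics/S9.png",S.astype(np.uint8))
s=state();T=R.from_rotvec(s["tool_rot"]).as_matrix();e=s["ee_pos"];x=T[:,0];y=-T[:,1];z=-T[:,2];c=e-z*.0365+.0007*y
si=camera_info("side")
for a in(-1,1):
  for b in(-1,0,1):print(a,b,proj(si,c+a*.009*x+.065*y+b*.06*z).round(2))
v=int(round(proj(si,c+.065*y)[1]));
for r in(v-6,v,v+6):print(r,S[r,270:300].sum(1).round().astype(int).tolist())
s0=cv2.imread("pics/side0.png").astype(int)
for r in(213,219,221):print("tube",r,s0[r,300:322].sum(1).tolist(), )
print(proj(si,[.5877,-.1075,.095]),proj(si,[.5877,-.1075,.165]))
cv2.imwrite("pics/m9.png",np.hstack([cv2.resize(S.astype(np.uint8)[165:285,255:335],(400,600),interpolation=cv2.INTER_CUBIC),np.vstack([cv2.resize(camera("side")[100:280,220:460],(400,300)),cv2.resize(camera("wrist"),(400,300))])]))
```

```text
t 23.25 out 81.3 lat 0.0 z 0.6 mm F x,y,z [-0.16  0.05 -2.94] M [ 0.01   0.053 -0.022] yaw -19.08 tz [ 0.0076  0.001  -1.    ] w 0.0166953679797731
-1 -1 [289.81 265.71]
-1 0 [289.11 249.75]
-1 1 [288.35 232.46]
1 -1 [283.23 263.29]
1 0 [282.27 247.3 ]
1 1 [281.23 229.98]
243 [325, 326, 330, 328, 328, 331, 330, 331, 336, 278, 192, 170, 121, 82, 75, 74, 77, 88, 70, 72, 63, 79, 67, 84, 100, 107, 102, 88, 86, 78]
249 [327, 328, 328, 329, 329, 330, 313, 246, 189, 192, 194, 195, 148, 78, 80, 77, 76, 86, 81, 74, 73, 62, 59, 75, 125, 127, 70, 72, 66, 77]
255 [323, 322, 325, 333, 336, 333, 327, 332, 334, 336, 332, 331, 259, 130, 71, 72, 69, 83, 86, 72, 64, 65, 69, 74, 67, 67, 141, 180, 190, 189]
tube 213 [202, 205, 187, 206, 194, 203, 203, 220, 227, 210, 212, 220, 218, 202, 199, 222, 221, 224, 207, 210, 215, 227]
tube 219 [201, 205, 207, 188, 196, 193, 174, 173, 197, 221, 227, 228, 240, 234, 225, 177, 190, 203, 202, 220, 221, 216]
tube 221 [190, 205, 200, 206, 204, 210, 247, 228, 219, 226, 223, 238, 238, 230, 220, 213, 198, 204, 210, 210, 213, 222]
[311.87258193 217.04393287] [311.87030032 197.27396892]
```

View pics/m9.png

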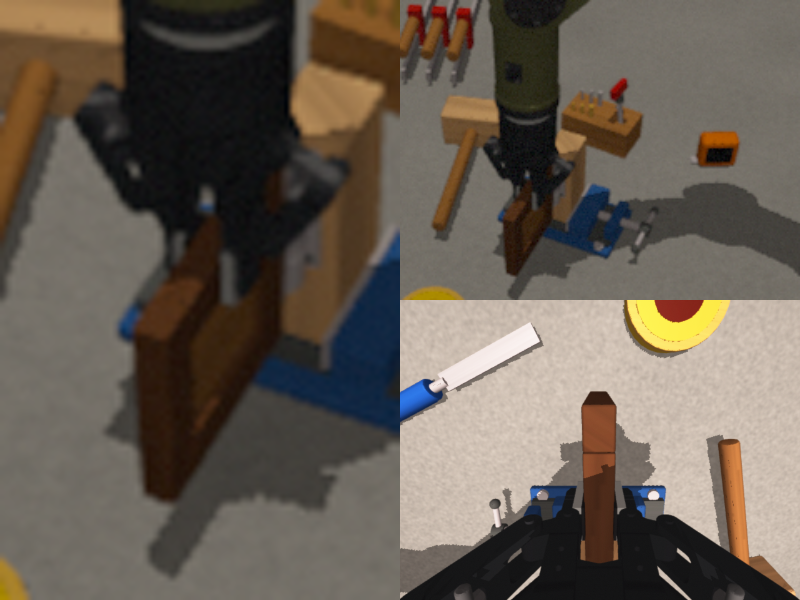

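Final view: the door stands upright against the post on its +y side with nothing else disturbed. The pin is standing in the block (618,95 in the upper right panel). The side edges suggest the bore is a few tenths of a mm further to +x, so I make a 0.4 mm trim and settle.

>>> carry_out(
  steps=[0.04, 0, 0, 0, 0.04, 0, 0, 0, 0.04, 0, 0, 0, 0.04, 0, 0, 0],
)

```text
time: 24.25
ee_pos: [0.6147, -0.0308, 0.1615]
tool_rot: [-3.096, 0.52, -0.011]
wrist_force: [0.2, 0.0, -2.2]
grip_width: 0.0172
```

```bash
python3 -c "
from h import *
rel();job_done()"
```

```text
t 24.25 out 81.3 lat 0.4 z 0.5 mm F x,y,z [ 0.14  0.08 -2.19] M [ 0.025  0.033 -0.031] yaw -19.08 tz [ 0.0073  0.001  -1.    ] w 0.017240696169984287
the job is handed in; nothing more can be done
```

The job is handed in at about 24 s. The hinge pin is standing in the drill block's big hole, and the arm is holding the door with its knuckle between the post's two knuckles.

- **Pin:** I turned it about 80° anticlockwise, lifted it out without resistance and let it go in the hole. Pictures from after the release show it standing there.
- **Door:** I picked up the larger door by its top rail and brought it in along the hinge's +y side.
    - **In and out:** I touched the leaf lightly (about 3 N) and backed off 3 mm.
    - **Height:** I touched the upper knuckle, peaking at about 6 N, and came down 3.1 mm to the middle of the play. I did not feel for the lower knuckle.
- **Last check:** side forces were under 0.2 N and the moments near zero. The only vertical force was about the door's own weight, so it hangs free. It looked upright in the last pictures, to within about half a degree.

**Less certain:**
- **Sideways alignment:** this rests on the cameras and the earlier pin grip, good to about 1 mm. A finger hid the door knuckle in the side view and the arm blocked the top view, so I never saw the holes line up directly.
- **Disagreement between views:** the cameras differed by up to about 4 mm on where the door sat in the grip along its width. The leaf touch settled it, close to their average.
- **Late trim:** the final 0.4 mm sideways trim came after the last picture, so only the force reading checks it.

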